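# Refit the washed filter cassette and reset the filter alarm

## Robot

A 7-joint arm with a two-finger parallel gripper is mounted at the origin on the work surface. World frame = base frame: x ahead of the robot, y to its left, z up, the work surface at z = 0. Lengths are in m, angles in degrees, forces in N, time in s.
With the tool pointing down it reaches from about 0.4 to 0.85 m from the base axis. Payload 6.9 kg.
Tool frame: the origin (TCP) lies midway between the tips of the shut fingers; the grasp point (between the pads) lies 19 mm behind it (r.grip_point_offset is the distance from the TCP to the grasp point, in m); z points along the fingers, x is the direction in which the jaws open and shut, and the axes are right-handed (so a half turn about z gives the same grasp; the last joint's range is limited). The gripper opens to 85 mm and grips with 20 to 120 N. Pads are 22 mm wide; open, the fingers measure 114 mm over their backs; the gripper's body (76 mm by 85 mm) begins 54 mm behind the grasp point. The pads swing forward as they close: fully open they stand 13 mm farther back than shut.
Start: joints at [72.279, 29.078, -13.613, 85.955, 7.202, 65.827, -8.869], TCP at [0.252, -0.572, 0.231] pointing down, gripper open.
Joint ranges: [-176.47, 176.47], [-13.61, 117.27], [-81.72, 77.17], [0.22, 143.17], [-87.28, 267.28], [10, 112.55], [-165.47, 165.47]. Speed limits (degrees/s): [136.94, 136.94, 180, 180, 180, 180, 180].

## Interface

Orientations are given as [roll, pitch, yaw] about the fixed x, y, z axes, in that order (R = Rz(yaw) Ry(pitch) Rx(roll)).
In Python, from cell import r gives the robot as it stands.
- The arm moves only by the tool jog_arm, never from a script. Its arguments are lists of equal length, an entry for each row: "dr": the turn, a rotation vector about the world's x, y, z in units of 6 degrees (1.0 is 6 degrees), a list of three; "linear": the shift along the world's x, y, z in units of 40 mm (1.0 is 40 mm), a list of three; "gripper": the opening in per cent of the stroke, from 0 (shut) to 100 (fully open). A call has 1 to 10 rows; each row shifts and turns the commanded pose from where the row before left it; what a row does not reach is not made up. A row lasts 1/12 s, in which the tool goes at most 41.7 mm and 7.16 degrees, less where a joint would pass 70% of its speed; a pose out of reach is approached as far as the arm can. A call is refused whole if a number of a shift passes 1 or a number of a turn 1, either way. A call with a gripper value outside its range is refused whole. The fingers move at their own pace and stop on an object; "newtons" is the grip in N (left out, the last holds). Time passes only in rows, so rows that do not move let the fingers close. It gives the time, the measured TCP pose, the force and the opening at its end, in the units of the state.
- r.get_state(): the state, without advancing time (a new reading comes with each control period).
- r.snapshot(name): name is "scene" or "top" or "wrist"; returns (picture, depth): 384x512x3 uint8, red, green, blue; 384x512 float32, m along the optical axis (not along the pixel's ray), 0 where there is no reading.
- r.camera_info(name): a dict with "camera_matrix" (3x3 intrinsics, pixels), "cam_to_world" (4x4, takes a point from camera to world coordinates); the wrist camera has in their place "hand_eye" (4x4, takes a point from camera to tool coordinates, whose origin is the TCP and whose axes are the tool frame's). Camera axes: x right, y up, looking along -z (the intrinsics and any distortion apply to the point x, -y, -z); pixel columns grow to the right and rows downward; lengths in m; the calibration is good to about 2 mm. The wrist camera is an equidistant fisheye: a pixel r from the principal point sees the ray r / f radians off the axis. A picture is of the moment at which its call begins: read the wrist's pose just before it. camera_info takes no time and is no camera call.
- r.finish_job(): hands the job in, once; it reports no verdict.
Trained networks look in the newest picture that a camera, given by its name, has taken for a name from the list of things; names that differ only in an ending like _2 or _b are one class to them, and where a whole thing is asked for, a point or a joint stands for the part that bears it (a point fixed in the world has none). Each returns a list of dicts, best first, with "score" (0 to 1); they miss things now and then, are a little off and sometimes report something else, mostly with a low value. They report only what shows in the picture. A call takes as long as a camera call.
- r.regions_of(camera, target): "pixels" (384x512 bool, what is visible of it) and "bbox" ([left, top, right, bottom] in pixels, round what is visible of it).
The state is a dict: "t": time; "joint_positions": joint angles; "dq": joint speeds; "tau": joint torques, N m; "eef_pos": TCP position; "ee_rot": TCP orientation; "wrist_force": force on the tool from outside, world axes, zero at the start; "moment": the same for the moment, N m; "width": finger opening in m.
Only numpy, scipy, OpenCV 4.12 (cv2) and the standard library are available. Lean on these libraries where they do the work, as an engineer would, in place of code of your own. Each camera call takes 0.05 s, during which the arm holds its last target. There are 200 camera calls.

## Task

The washed air-filter cassette lies louvred side down on the drying mat: turn it over, on the way standing it on a short edge and letting go to take hold afresh, and refit it louvres outward on the analyser's sloping front by tucking a short edge under the holder's bottom lip and lowering the other edge until it lies flat, then let go. Only then reset the filter alarm: press the round key, the right-hand square key and the long bar key in that order, one at a time, each fully down and released. Do not press the other square key, and leave the other things on the bench where they are.

Things in the scene. Friction and masses are not known exactly. Their poses are not given: they have to be found in the camera images.
- cassette: Loose rigid grey plastic air-filter cassette, 100 mm long (x), 64 wide (y), 28 thick (z), about 130 g. One big face has grey louvre slats (outside), the other white pleated paper. Origin: centre of the louvred face; z points from it to the filter face. Both short edges are alike, either may go under the lip. It starts flat on the mat, filter side up, and stands safely on a short edge by itself.
- cassette_filter_face (a point): Centre of the cassette's white pleated filter face (28 mm along its z from the origin). The sides are plain and can be gripped across the 64 mm width anywhere along the length.
- mat: Fixed dark rubber drying mat, 200 x 170 mm and 4 mm thick, flat on the bench; origin at its centre on the bench, x along the 200 mm side. It is clear enough to stand the cassette on.
- analyser: Fixed white bench analyser, 360 mm wide, 330 deep. Origin on the bench under the middle of its front edge; x towards its back (away from the robot), y to the left, z up. From the front: a level deck 60 mm high and 100 mm deep with the keys, then a front sloping up at 35 degrees to a level top 151 mm high. On the slope, display at the left, cassette holder at the right.
- seat: Cassette holder on the slope. Origin: on the collar's sealing face, mid-width, at the channel floor; x up the slope (35 degrees above level), y left, z straight out of the slope. Sealing face: plane z = 0, 54 mm wide, x 2 to 102 mm, raised 14 mm above the slope, which leaves room for fingertips. Fitted, the cassette's z is opposite to the seat's z, its origin at x 50 to 58, y -5 to 5, z 28 mm.
- seat_lip (a point): Middle of the lip's edge, on its underside: seat x 10, y 0, z 37 mm. The lip covers the channel from its floor (x 0) to x 10 mm, 37 mm above the sealing face, and is 4 mm thick; beyond x 10 its edge flares outward at 45 degrees to x 18, z 47 mm, as a lead-in. Cheeks close the channel's ends at y -37 and +37 mm (up to x 12 mm).
- seat_shoulder (a point): Middle of the front top edge of the shoulder above the collar: seat x 108, y 0, z 14 mm; the shoulder runs on to x 120. It keeps the cassette from being put in flat: tip it about 25 degrees steeper than the slope, slide its lower edge under the lip onto the channel floor, then lower the upper edge (the cassette slides down a little as it turns).
- key_round (a joint): Round key, 26 mm across, the leftmost of the row of four on the deck (analyser x 50, y +140 mm). Black plastic like the other keys. Joint value in m: 0 up, 0.005 fully down; it counts as pressed beyond 0.0035. It moves straight down, starts to move at about 1.5 N, is fully down at 4.5 N, and springs back up when let go.
- key_round_top (a point): middle of the top of the round key, 70 mm above the bench when up.
- key_square_left (a joint): Left-hand square key, 24 mm, second from the left (analyser x 50, y +95 mm), next to the round key; not to be pressed. Black plastic like the other keys. Joint value in m: 0 up, 0.005 fully down; it counts as pressed beyond 0.0035. It moves straight down, starts to move at about 1.5 N, is fully down at 4.5 N, and springs back up when let go.
- key_square_left_top (a point): middle of the top of the left-hand square key, 70 mm above the bench when up.
- key_square_right (a joint): Right-hand square key, 24 mm, third from the left (analyser x 50, y +50 mm). Black plastic like the other keys. Joint value in m: 0 up, 0.005 fully down; it counts as pressed beyond 0.0035. It moves straight down, starts to move at about 1.5 N, is fully down at 4.5 N, and springs back up when let go.
- key_square_right_top (a point): middle of the top of the right-hand square key, 70 mm above the bench when up.
- key_bar (a joint): Long bar key, 54 mm along y by 24 mm, the rightmost of the row (analyser x 50, y -5 mm). Black plastic like the other keys. Joint value in m: 0 up, 0.005 fully down; it counts as pressed beyond 0.0035. It moves straight down, starts to move at about 1.5 N, is fully down at 4.5 N, and springs back up when let go.
- key_bar_top (a point): middle of the top of the long bar key, 70 mm above the bench when up.
- bottle: Bystander: clear bottle, 68 mm across, 190 mm high; origin under its centre.
- jar: Bystander: amber jar, 64 mm across, 85 mm high; origin under its centre.
- timer: Bystander: white bench timer, 55 x 65 x 18 mm, lying flat on top of the analyser; origin under its centre.
- slide_box: Bystander: blue slide box, 80 x 175 x 32 mm; origin under its centre.
- tube_rack: Bystander: white tube rack with tubes, 60 x 200 mm, 90 mm high; origin under its centre.
- beaker: Bystander: clear beaker, 66 mm across, 85 mm high; origin under its centre.
- screwdriver: Bystander: screwdriver 170 mm long, lying; origin under its middle, x along it.

How it is judged:
By the outcome, as a careful person would: the job done as asked, in the order asked, and still so for the second after the job is handed in, with the robot touching nothing.
It also fails if it takes over 69 s, if anything falls off the work surface, if the arm or the gripper's body presses on something with over 40 N, if the wrist force passes 120 N, or if a joint passes its speed limit or range.

## Working session

There is one attempt and no reset: what is moved stays moved. The work goes in short steps, Python scripts to look and compute and a tool call to move; the robot and the scene stay as the last step left them, time stands still between calls to the robot, and variables do not carry over. Pictures are saved under pics/ and viewed, about 8 in all and at most 12, crops included, and the job is handed in when it is done.

Besides the shell and the picture viewer there is one more tool, called after "Request:" in YAML: its name, and indented under it one key for each argument. jog_arm: Moves the arm, as the interface text tells. Its arguments: {"type":"object","properties":{"dr":{"type":"array","items":{"type":"array","items":{"type":"number"}}},"linear":{"type":"array","items":{"type":"array","items":{"type":"number"}}},"gripper":{"type":"array","items":{"type":"number"}},"newtons":{"type":"number"}},"required":["dr","linear","gripper"]}

```bash
mkdir -p pics; ls; cat > h.py <<'E'
import numpy as np, cv2
from scipy.spatial.transform import Rotation as R
from cell import r
def cloud(name,depth):
    ci=r.camera_info(name);K=np.array(ci['camera_matrix']);T=np.array(ci['cam_to_world'])
    v,u=np.mgrid[:384,:512]
    x=(u-K[0,2])/K[0,0]*depth;y=(v-K[1,2])/K[1,1]*depth
    P=np.stack([x,-y,-depth],-1)
    return P@T[:3,:3].T+T[:3,3]
def st():
    s=r.get_state();print({k:np.round(s[k],3).tolist() for k in ['t','eef_pos','ee_rot','wrist_force','width','joint_positions']});return s
E
python3 - <<'E'
from h import *
st()
for n in ['scene','top']:
    im,d=r.snapshot(n);np.savez(n,im=im,d=d)
    cv2.imwrite(f'pics/{n}1.png',im[...,::-1])
    print(n,r.camera_info(n)['cam_to_world'], list(r.camera_info(n)))
    P=cloud(n,d)
    for t in ['cassette','mat','analyser','seat','key_round','key_bar','key_square_right','screwdriver','bottle','jar','timer','slide_box','tube_rack','beaker']:
        for q in r.regions_of(n,t)[:1]:
            m=q['pixels']&(d>0);
            if m.sum()<5: continue
            p=P[m]
            print(t,round(q['score'],2),q['bbox'],m.sum(),np.median(p,0).round(3),np.percentile(p,2,axis=0).round(3),np.percentile(p,98,axis=0).round(3))
E
python3 -c "
import cv2,numpy as np
a=cv2.imread('pics/scene1.png');b=cv2.imread('pics/top1.png')
"
```

```text
pics
{'t': 0.0, 'eef_pos': [0.252, -0.572, 0.23], 'ee_rot': [179.997, 0.103, -66.234], 'wrist_force': [0.618, -0.421, 0.315], 'width': 0.085, 'joint_positions': [72.277, 29.126, -13.608, 86.009, 7.202, 65.827, -8.87]}
scene [[-0.24136752 -0.58306402  0.77574356  1.54893131]
 [ 0.97022402 -0.12836941  0.20539387  0.2854679 ]
 [-0.02017603  0.80222044  0.59668693  0.90628639]
 [ 0.          0.          0.          1.        ]] ['camera_matrix', 'cam_to_world']
cassette 0.98 [333.3, 225.7, 372.7, 253.0] 632 [0.562 0.338 0.03 ] [0.506 0.291 0.008] [0.609 0.386 0.037]
mat 0.75 [315.8, 214.8, 377.7, 261.7] 1542 [0.54  0.324 0.006] [0.436 0.24  0.001] [0.637 0.409 0.036]
analyser 0.7 [111.7, 183.6, 261.2, 275.8] 9145 [ 0.752 -0.143  0.112] [ 0.473 -0.345  0.021] [0.788 0.008 0.157]
seat 0.69 [138.8, 181.7, 183.5, 203.7] 602 [ 0.556 -0.268  0.12 ] [ 0.409 -0.394  0.002] [ 0.663 -0.227  0.169]
key_round 0.15 [215.7, 194.6, 224.2, 206.3] 51 [ 0.505 -0.115  0.07 ] [ 0.482 -0.131  0.062] [ 0.517 -0.104  0.075]
key_bar 0.3 [105.3, 169.0, 159.5, 199.1] 847 [ 0.461 -0.487  0.054] [ 0.414 -0.576  0.
[... 1750 characters left out ...]
2 -0.342  0.054] [0.771 0.003 0.156]
screwdriver 0.64 [135.6, 242.8, 172.8, 289.7] 276 [0.347 0.333 0.022] [ 0.257  0.303 -0.003] [0.385 0.401 0.03 ]
bottle 0.67 [343.5, 262.3, 370.6, 285.6] 583 [ 0.31  -0.251  0.129] [ 0.279 -0.286  0.014] [ 0.341 -0.23   0.193]
jar 0.66 [168.2, 130.8, 190.9, 156.2] 408 [0.691 0.275 0.082] [0.669 0.25  0.016] [0.723 0.305 0.09 ]
timer 0.81 [327.0, 115.5, 349.0, 138.6] 440 [ 0.729 -0.202  0.169] [ 0.703 -0.234  0.156] [ 0.756 -0.17   0.175]
slide_box 0.62 [57.9, 196.4, 118.5, 225.4] 1519 [0.477 0.554 0.032] [0.438 0.471 0.01 ] [0.517 0.641 0.038]
beaker 0.58 [376.9, 252.3, 401.3, 276.2] 475 [ 0.333 -0.382  0.04 ] [ 0.304 -0.401 -0.   ] [ 0.362 -0.34   0.088]
```

View pics/scene1.png

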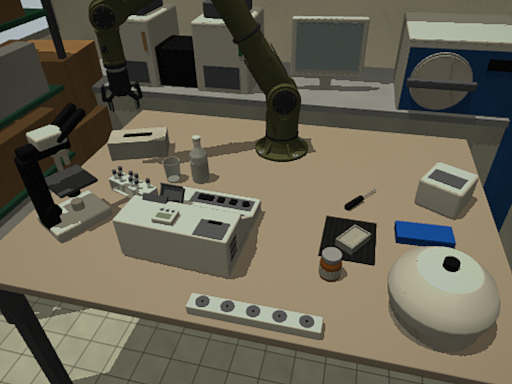

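View pics/top1.png

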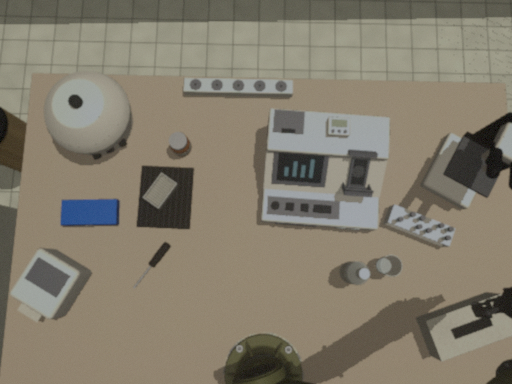

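The scene view shows the mat and cassette at about (350,238) and the analyser at about (185,230). In the top view the cassette is at (160,190) with its long axis at about -38° yaw, the jar at (179,145), and the holder at (358,172). I'll look at the analyser with the wrist camera on the way to the cassette.

Request:
jog_arm:
  dr:
    - [0,0,0]
    - [0,0,0]
    - [0,0,0]
    - [0,0,0]
    - [0,0,0]
    - [0,0,0]
    - [0,0,0]
    - [0,0,0]
    - [0,0,0]
    - [0,0,0]
  linear:
    - [0.4,0.6,0.6]
    - [0.5,0.8,0.4]
    - [0.5,0.8,0.4]
    - [0.5,0.8,0.4]
    - [0.5,0.8,0.4]
    - [0.5,0.8,0.4]
    - [0.5,0.8,0.4]
    - [0.5,0.8,0.4]
    - [0.5,0.8,0.4]
    - [0.4,0.6,0.2]
  gripper: [100,100,100,100,100,100,100,100,100,100]

```text
t: 2.33
eef_pos: [0.4457, -0.2647, 0.3937]
ee_rot: [-179.8, -0.1, -66.1]
wrist_force: [1.1, -0.3, -0.5]
width: 0.085
```

```bash
cat >> h.py <<'E'
def wcloud(depth,s):
    ci=r.camera_info('wrist');K=np.array(ci['camera_matrix']);H=np.array(ci['hand_eye'])
    v,u=np.mgrid[:384,:512]
    x=(u-K[0,2])/K[0,0];y=(v-K[1,2])/K[1,1];th=np.hypot(x,y)
    k=np.where(th>1e-9,np.tan(np.minimum(th,1.5))/np.maximum(th,1e-9),1)
    P=np.stack([x*k*depth,-y*k*depth,-depth],-1)@H[:3,:3].T+H[:3,3]
    W=R.from_euler('xyz',s['ee_rot'],degrees=True).as_matrix()
    return P@W.T+np.array(s['eef_pos'])
def wsnap(f):
    s=st();im,d=r.snapshot('wrist');P=wcloud(d,s)
    cv2.imwrite(f'pics/{f}.png',im[...,::-1]);np.savez(f,im=im,d=d,P=P);return im,d,P
E
python3 - <<'E'
from h import *
im,d,P=wsnap('w1')
print([k for k in r.camera_info('wrist')],r.camera_info('wrist')['hand_eye'])
for t in ['seat','key_round','key_bar','key_square_right','key_square_left','timer','analyser']:
    for q in r.regions_of('wrist',t)[:2]:
        m=q['pixels']&(d>0)
        if m.sum()<5: continue
        p=P[m];print(t,round(q['score'],2),q['bbox'],m.sum(),np.median(p,0).round(3),np.percentile(p,2,axis=0).round(3),np.percentile(p,98,axis=0).round(3))
E
```

```text
{'t': 2.333, 'eef_pos': [0.446, -0.265, 0.394], 'ee_rot': [-179.849, -0.119, -66.083], 'wrist_force': [1.123, -0.256, -0.474], 'width': 0.085, 'joint_positions': [43.565, 14.506, -21.285, 83.822, 5.234, 82.463, -43.854]}
['camera_matrix', 'hand_eye'] [[ 9.99999221e-01  1.04243269e-03 -6.87139482e-04 -1.90433898e-04]
 [ 7.88177917e-04 -9.53908531e-01 -3.00096475e-01 -7.62057783e-02]
 [-9.68298590e-04  3.00095699e-01 -9.53908609e-01 -1.43770411e-01]
 [ 0.00000000e+00  0.00000000e+00  0.00000000e+00  1.00000000e+00]]
seat 0.73 [258.1, 9.2, 356.7, 119.2] 4542 [ 0.601 -0.272  0.123] [ 0.534 -0.308  0.086] [ 0.658 -0.234  0.169]
seat 0.44 [5.4, 0.0, 44.5, 35.0] 851 [0.542 0.33  0.029] [0.498 0.286 0.009] [0.576 0.38  0.034]
key_round 0.63 [128.6, 55.1, 145.2, 71.5] 182 [ 0.507 -0.028  0.071] [ 0.496 -0.039  0.066] [ 0.519 -0.015  0.072]
key_bar 0.76 [195.9, 84.5, 233.0, 113.6] 518 [ 0.499 -0.172  0.071] [ 0.486 -0.197  0.065] [ 0.51  -0.146  0.073]
key_square_right 0.67 [175.8, 77.6, 194.5, 94.3] 230 [ 0.501 -0.118  0.071] [ 0.49  -0.129  0.063] [ 0.513 -0.105  0.073]
key_square_left 0.68 [150.8, 65.2, 169.4, 89.7] 218 [ 0.505 -0.073  0.071] [ 0.493 -0.084  0.064] [ 0.516 -0.06   0.073]
analyser 0.58 [108.1, 1.2, 401.8, 175.0] 32540 [ 0.572 -0.216  0.087] [ 0.453 -0.347  0.059] [ 0.708 -0.004  0.163]
analyser 0.52 [311.6, 143.3, 407.9, 237.5] 3448 [ 0.462 -0.455  0.054] [ 0.412 -0.56   0.02 ] [ 0.511 -0.379  0.092]
```

View pics/w1.png

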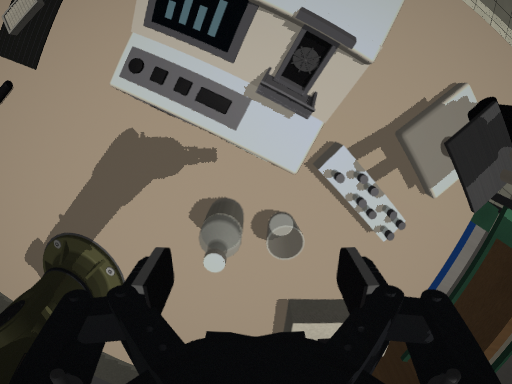

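The wrist view shows the keys from (137,64) to (213,100), the holder between the lip at (290,95) and the shoulder at (330,25), and the bottle and beaker below. All four keys were found correctly. I'll fit the analyser and seat frames from this cloud.

```bash
cat > fit.py <<'E'
from h import *
z=np.load('w1.npz');P=z['P'];d=z['d']
K=np.array([[.507,-.028],[.505,-.073],[.501,-.118],[.499,-.172]]);ya=np.array([140,95,50,-5])/1e3
b=np.polyfit(ya,K,1);yd=b[0]/np.linalg.norm(b[0]);print('yaw keys',np.degrees(np.arctan2(-yd[0],yd[1])))
# bar/keys: analyser origin
X=P.reshape(-1,3);X=X[d.reshape(-1)>0]
def plane(m):
    Q=X[m]
    for _ in range(4):
        c=Q.mean(0);n=np.linalg.svd(Q-c,full_matrices=False)[2][2];n*=np.sign(n[2]);Q=Q[abs((Q-c)@n)<.004]
    return c,n,len(Q)
# plain slope strip right-left of the holder
for nm,box in dict(slopeL=(.57,.63,-.225,-.21),slopeR=(.57,.63,-.34,-.315),coll=(.575,.625,-.285,-.25)).items():
    m=(X[:,0]>box[0])&(X[:,0]<box[1])&(X[:,1]>box[2])&(X[:,1]<box[3])
    c,n,k=plane(m);print(nm,c.round(4),n.round(4),k,'tilt',np.degrees(np.arccos(n[2])).round(2),'yaw',np.degrees(np.arctan2(-n[1],-n[0])).round(2))
psi=np.radians(float(__import__('sys').argv[1]))
ax=np.array([np.cos(psi),np.sin(psi)]);ay=np.array([-np.sin(psi),np.cos(psi)])
O=(K-np.outer(np.full(4,.05),ax)-np.outer(ya,ay));print('O',O.round(4));O=O.mean(0);print('origin',O)
A=np.c_[(X[:,:2]-O)@ax,(X[:,:2]-O)@ay,X[:,2]]
# slope: z=60+ (x-100)tan35
t=np.radians(35)
S=np.c_[(A[:,0]-.1)*np.cos(t)+(A[:,2]-.06)*np.sin(t),A[:,1],-(A[:,0]-.1)*np.sin(t)+(A[:,2]-.06)*np.cos(t)]
m=(S[:,0]>-.02)&(S[:,0]<.18)&(S[:,1]>-.18)&(S[:,1]<-.02)
S=S[m]
import sys
g=np.full((100,80),np.nan)
img=np.zeros((100,80))
for i in range(100):
    for j in range(80):
        q=S[(abs(S[:,0]-(-.02+.002*i))<.0015)&(abs(S[:,1]-(-.18+.002*j))<.0015)]
        if len(q): g[i,j]=np.median(q[:,2])*1e3
np.save('g.npy',g)
for i in range(99,-1,-4): print(-20+2*i,' '.join('%3.0f'%v if v==v else '  .' for v in g[i,::2]))
print('y cols',-180,'step 4')
E
python3 fit.py -3
```

```text
yaw keys -3.341580636085585
slopeL [ 0.6011 -0.2175  0.0997] [-0.5742  0.0218  0.8184] 460 tilt 35.08 yaw -2.17
slopeR [ 0.6013 -0.3274  0.1042] [-0.5749  0.0332  0.8175] 739 tilt 35.16 yaw -3.31
coll [ 0.5997 -0.2687  0.1051] [-0.6167  0.0421  0.7861] 834 tilt 38.18 yaw -3.91
O [[ 0.4497 -0.1652]
 [ 0.4501 -0.1653]
 [ 0.4485 -0.1653]
 [ 0.4493 -0.1644]]
origin [ 0.44940501 -0.16503727]
178   . -13 -12 -11 -12 -13 388 365 175 -13 -12 371 379 -12 374 377 380 385 188 -13 -11 -12 -12   . 405 406 408 410   .   .   .   .   .   .   .   .   .   .   .   .
170   .  -9  -8  -6 375 377 373 371 370 369 356 362 365 368  -7  -6  -6 386 388 391 395 398 401 404  -7  -5 402 406 408   .   .   .   .   .   .   .   .   .   .   .
162   .  -3  -1  -1  -1 373  -2 373 376 380 348 356 353  -2  -1  -0  -1  -1  -1 384 386 388 391 394 397 398  -1 397 402 403   .   .   .   .   .   .   .   .   .   .
154   2   4   5   4   5   4   4   5   7 339 336 348 341   5   5   4   5   3   5   4   5   4   5   5 389 393   6   5   5 392 395 397   5 422 421 423 426 429   .   .
146   .   8  11  10   9  10  10   9  11  11 354 337 33
[... 2693 characters left out ...]
2   1   2   2   2   2   1   2
10   .   2   2   1   3   2   1   1   .   .   .   .   .   .   .   .   .   .   .   .   .   .   .   .   .   .   .   .   .   .   .   .   3   2   2   1   1   2   1   1
2   .   1   2   2   1   2   2   3   .   .   .   .   .   .   .   .   .   .   .   .   .   .   .   .   .   .   .   .   .   .   .   1   1   1   1   1   2   0   1   2
-6   .   4   6   5   5   6   6   5   .   .   .   .   .   8   .   .   .   .   .   .   .   .   .   .   7   7   7   .   .   9   .   6   5   5   5   7   6   5   6   6
-14   .   9  12  12  12  12  11  11  12  12  11  11  12  11  11  11  11  11  12  11  12  11  10  11  11  11  12  11  11  11  11  12  11  12  12  11  10  12  11  11
y cols -180 step 4
```

Request:
jog_arm:
  dr:
    - [0,0,1]
    - [0,0,1]
    - [0,0,1]
    - [0,0,1]
    - [0,0,1]
    - [0,0,1]
    - [0,0,1]
    - [0,0,1]
    - [0,0,1]
    - [0,0,1]
  linear:
    - [0,1,0]
    - [0,1,0]
    - [0,1,0]
    - [0,1,0]
    - [0,1,0]
    - [0,1,0]
    - [0,1,0]
    - [0,1,0]
    - [0,1,-0.2]
    - [0,1,-0.2]
  gripper: [100,100,100,100,100,100,100,100,100,100]

```text
t: 3.57
eef_pos: [0.4439, 0.1327, 0.3753]
ee_rot: [180.0, -0.1, -6.1]
wrist_force: [1.2, -0.4, -0.0]
width: 0.0855
```

```bash
cat >> fit.py <<'E'
E
python3 - <<'E'
import numpy as np
g=np.load('g.npy')
print('x profile, y -120..-80 (collar sides y -122)')
x=-20+2*np.arange(100)
for i in range(8,90):
    if 20<=x[i]<=48 or 118<=x[i]<=160:
        c=g[i]; print(x[i],np.nanmedian(c[24:44]).round(0),np.nanmedian(c[28:33]).round(0),end=' | ')
print()
y=-180+2*np.arange(80)
for rows,nm in [((60,66),'xx')]: pass
for lo,hi in [(24,32),(52,112),(136,144)]:
    s=(x>=lo)&(x<=hi); print(lo,[(int(a),float(np.round(b))) for a,b in zip(y,np.nanmedian(g[s],0)) if -146<a<-54])
E
```

```text
x profile, y -120..-80 (collar sides y -122)
20 nan nan | 22 56.0 nan | 24 57.0 56.0 | 26 57.0 57.0 | 28 56.0 56.0 | 30 24.0 24.0 | 32 56.0 56.0 | 34 56.0 56.0 | 36 36.0 36.0 | 38 15.0 16.0 | 40 9.0 16.0 | 42 10.0 16.0 | 44 5.0 15.0 | 46 37.0 40.0 | 48 61.0 16.0 | 118 4.0 15.0 | 120 4.0 16.0 | 122 4.0 16.0 | 124 15.0 15.0 | 126 15.0 15.0 | 128 15.0 16.0 | 130 15.0 15.0 | 132 16.0 16.0 | 134 16.0 17.0 | 136 28.0 nan | 138 30.0 30.0 | 140 30.0 30.0 | 142 30.0 30.0 | 144 30.0 30.0 | 146 30.0 30.0 | 148 30.0 30.0 | 150 18.0 18.0 | 152 6.0 6.0 | 154 5.0 4.0 | 156 3.0 3.0 | 158 2.0 2.0 | 
24 [(-144, 1.0), (-142, 2.0), (-140, 56.0), (-138, 56.0), (-136, 55.0), (-134, 40.0), (-132, 28.0), (-130, 56.0), (-128, 56.0), (-126, 56.0), (-124, 56.0), (-122, 56.0), (-120, 56.0), (-118, 57.0), (-116, 56.0), (-114, 56.0), (-112, 57.0), (-110, 56.0), (-108, 57.0), (-106, 57.0), (-104, 57.0), (-102, 57.0), (-100, 57.0), (-98, 56.0), (-96, 55.0), (-94, 40.0), (-92, 56.0), (-90, 56.0), (-88, 56.0), (-86, 55.0), (-84, 39.0), (-82, 56.0), (-80, 56.0), (-78, 57.0), (-76, 56.0), (-74, 56.0), (-72, 56.0), (-70
[... 705 characters left out ...]
0), (-140, 347.0), (-138, 339.0), (-136, 331.0), (-134, 329.0), (-132, 30.0), (-130, 30.0), (-128, 29.0), (-126, 29.0), (-124, 30.0), (-122, 30.0), (-120, 29.0), (-118, 30.0), (-116, 30.0), (-114, 30.0), (-112, 30.0), (-110, 30.0), (-108, 30.0), (-106, 29.0), (-104, 30.0), (-102, 30.0), (-100, 29.0), (-98, 30.0), (-96, 30.0), (-94, 30.0), (-92, 30.0), (-90, 29.0), (-88, 30.0), (-86, 30.0), (-84, 29.0), (-82, 29.0), (-80, 30.0), (-78, 30.0), (-76, 29.0), (-74, 29.0), (-72, 29.0), (-70, 30.0), (-68, 408.0), (-66, 408.0), (-64, 406.0), (-62, 404.0), (-60, 388.0), (-58, 387.0), (-56, 388.0)]<stdin>:7: RuntimeWarning: All-NaN slice encountered
<stdin>:12: RuntimeWarning: All-NaN slice encountered
```

Request:
jog_arm:
  dr:
    - [0,0,1]
    - [0,0,1]
    - [0,0,1]
    - [0,0,1]
    - [0,0,1]
    - [0,0,1]
    - [0,0,1]
    - [0,0,1]
    - [0,0,1]
    - [0,0,0.5]
  linear:
    - [0.1,0.7,-0.5]
    - [0.1,0.7,-0.5]
    - [0,0.7,-0.5]
    - [0,0.5,-0.5]
    - [0,0.3,-0.5]
    - [0,0,-0.5]
    - [0,0,0]
    - [0,0,0]
    - [0,0,0]
    - [0,0,0]
  gripper: [100,100,100,100,100,100,100,100,100,100]

```text
t: 4.4
eef_pos: [0.4524, 0.2467, 0.2546]
ee_rot: [-180.0, 0.1, 51.0]
wrist_force: [-0.9, -0.2, -0.5]
width: 0.0854
```

```bash
python3 - <<'E'
from h import *
im,d,P=wsnap('w2')
for q in r.regions_of('wrist','cassette')[:2]:
    m=q['pixels']&(d>0);p=P[m];print(round(q['score'],2),q['bbox'],m.sum())
    p=p[(p[:,2]>.015)&(p[:,2]<.05)];print(np.median(p,0),np.percentile(p[:,2],[5,50,95]))
    t=p[abs(p[:,2]-np.percentile(p[:,2],60))<.006][:,:2]
    rc=cv2.minAreaRect((t*1000).astype(np.float32));print(rc)
E
```

```text
{'t': 4.4, 'eef_pos': [0.452, 0.247, 0.255], 'ee_rot': [-179.965, 0.068, 50.976], 'wrist_force': [-0.923, -0.249, -0.452], 'width': 0.085, 'joint_positions': [7.618, 25.731, -58.235, 99.681, 23.439, 67.929, -6.184]}
0.76 [331.3, 142.8, 380.8, 218.6] 3628
[0.54706649 0.33761294 0.02993812] [0.02519346 0.02993812 0.03373204]
((550.6555786132812, 337.4886779785156), (65.20475006103516, 101.0785140991211), 55.9913330078125)
```

View pics/w2.png

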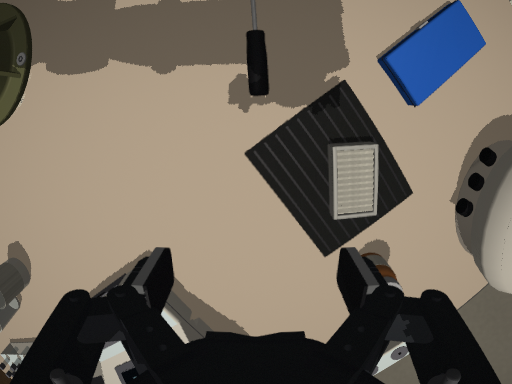

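The wrist view shows the cassette at (355,180), filter side up, on the mat with its long edges almost in line with the image columns; the jar is behind it. Approaching with 35° of tilt.

Request:
jog_arm:
  dr:
    - [0,0,0.67]
    - [-0.56,-0.8,0]
    - [-0.56,-0.8,0]
    - [-0.56,-0.8,0]
    - [-0.56,-0.8,0]
    - [-0.56,-0.8,0]
    - [-0.56,-0.8,0]
    - [0,0,0]
    - [0,0,0]
  linear:
    - [0,0,0]
    - [0.31,0.45,-0.75]
    - [0.31,0.45,-0.75]
    - [0.31,0.45,-0.75]
    - [0.31,0.45,-0.75]
    - [0.31,0.45,-0.75]
    - [0.31,0.45,-0.75]
    - [0,0,0]
    - [0,0,0]
  gripper: [100,100,100,100,100,100,100,100,100]
  newtons: 50

```text
t: 5.25
eef_pos: [0.5231, 0.3576, 0.0696]
ee_rot: [145.0, 0.3, 55.0]
wrist_force: [-0.1, -0.0, 1.3]
width: 0.0855
```

```bash
cat >> h.py <<'E'
def tool(s=None):
    s=s or r.get_state();W=R.from_euler('xyz',s['ee_rot'],degrees=True).as_matrix()
    z=W[:,2];x=W[:,0];print('z',z.round(3),'tilt',np.degrees(np.arccos(-z[2])).round(1),'az',np.degrees(np.arctan2(z[1],z[0])).round(1),'x',x.round(3),'xaz',np.degrees(np.arctan2(x[1],x[0])).round(1));return W
E
python3 - <<'E'
from h import *
s=st();W=tool(s)
for p in ([.564,.329,.008],): print((np.array(p)-s['eef_pos'])/.04)
im,d,P=wsnap('w3')
E
```

```text
{'t': 5.25, 'eef_pos': [0.523, 0.358, 0.07], 'ee_rot': [144.986, 0.319, 55.036], 'wrist_force': [-0.14, -0.011, 1.298], 'width': 0.086, 'joint_positions': [-35.62, 44.512, -33.132, 104.49, 66.539, 66.449, -52.353]}
z [ 0.468 -0.333 -0.819] tilt 35.0 az -35.4 x [ 0.573  0.82  -0.006] xaz 55.0
[ 1.02179579 -0.71461135 -1.54078049]
{'t': 5.25, 'eef_pos': [0.523, 0.358, 0.07], 'ee_rot': [144.986, 0.319, 55.036], 'wrist_force': [-0.14, -0.011, 1.298], 'width': 0.086, 'joint_positions': [-35.62, 44.512, -33.132, 104.49, 66.539, 66.449, -52.353]}
```

View pics/w3.png

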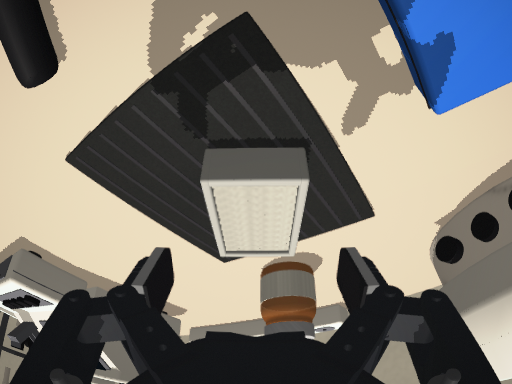

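The view shows the cassette centred between the fingers (columns 203–308, middle at 255) and square to them. Going in and gripping.

Request:
jog_arm:
  dr:
    - [0,0,0]
    - [0,0,0]
    - [0,0,0]
    - [0,0,0]
    - [0,0,0]
    - [0,0,0]
    - [0,0,0]
    - [0,0,0]
    - [0,0,0]
  linear:
    - [0.34,-0.24,-0.5]
    - [0.34,-0.24,-0.5]
    - [0.2,-0.14,-0.3]
    - [0.14,-0.1,-0.2]
    - [0,0,0]
    - [0,0,0]
    - [0,0,0]
    - [0,0,0]
    - [0,0,0]
  gripper: [100,100,100,100,60,60,60,60,60]
  newtons: 50

```text
t: 6.05
eef_pos: [0.567, 0.3279, 0.0171]
ee_rot: [144.8, -0.2, 54.8]
wrist_force: [-3.1, -1.7, 5.8]
width: 0.0623
```

```bash
python3 - <<'E'
from h import *
s=st();W=tool(s)
E
```

```text
{'t': 6.05, 'eef_pos': [0.567, 0.328, 0.017], 'ee_rot': [144.788, -0.234, 54.836], 'wrist_force': [-3.092, -1.687, 5.839], 'width': 0.062, 'joint_positions': [-32.409, 48.893, -30.272, 105.438, 73.373, 61.676, -55.181]}
z [ 0.473 -0.329 -0.817] tilt 35.2 az -34.8 x [0.576 0.818 0.004] xaz 54.8
```

Request:
jog_arm:
  dr:
    - [0,0,0]
    - [0,0,0]
    - [0,0,0]
    - [0,0,-1]
    - [0,0,-1]
    - [0,0,-1]
    - [0,0,-1]
    - [0,0,-1]
    - [0,0,-1]
  linear:
    - [0,0,0.3]
    - [0,0,0.6]
    - [0,0,0.6]
    - [-0.3,0,0.6]
    - [-0.3,-0.1,0.6]
    - [-0.3,-0.1,0.3]
    - [-0.3,0,0]
    - [-0.2,0,0]
    - [0,0,0]
  gripper: [50,50,50,50,50,50,50,50,50]
  newtons: 70

```text
t: 6.8
eef_pos: [0.5082, 0.3217, 0.1366]
ee_rot: [145.0, -0.1, 18.8]
wrist_force: [0.4, 0.0, -1.8]
width: 0.0623
```

Request:
jog_arm:
  dr:
    - [0.94,0.34,0]
    - [0.94,0.34,0]
    - [0.94,0.34,0]
    - [0.94,0.34,0]
    - [0.94,0.34,0]
    - [0.94,0.34,0]
    - [0.94,0.34,0]
    - [0.94,0.34,0]
    - [0.94,0.34,0]
    - [0,0,0]
  linear:
    - [0,0,0]
    - [0,0,0]
    - [0,0,0]
    - [0,0,0]
    - [0,0,0]
    - [0,0,0]
    - [0,0,0]
    - [0,0,0]
    - [0,0,0]
    - [0,0,0]
  gripper: [50,50,50,50,50,50,50,50,50,50]

```text
t: 7.63
eef_pos: [0.5145, 0.3126, 0.1337]
ee_rot: [-161.1, 0.9, 18.6]
wrist_force: [0.6, -2.7, -3.0]
width: 0.0624
```

```bash
python3 - <<'E'
from h import *
s=st();W=tool(s)
im,d=r.snapshot('scene');cv2.imwrite('pics/s2.png',cv2.resize(im[150:300,250:450,::-1],(800,600),interpolation=cv2.INTER_CUBIC))
E
```

```text
{'t': 7.633, 'eef_pos': [0.514, 0.313, 0.134], 'ee_rot': [-161.061, 0.891, 18.597], 'wrist_force': [0.582, -2.73, -3.021], 'width': 0.062, 'joint_positions': [9.136, 41.538, -54.323, 99.525, 18.896, 49.466, -29.033]}
z [-0.117  0.303 -0.946] tilt 19.0 az 111.2 x [ 0.948  0.319 -0.016] xaz 18.6
```

View pics/s2.png

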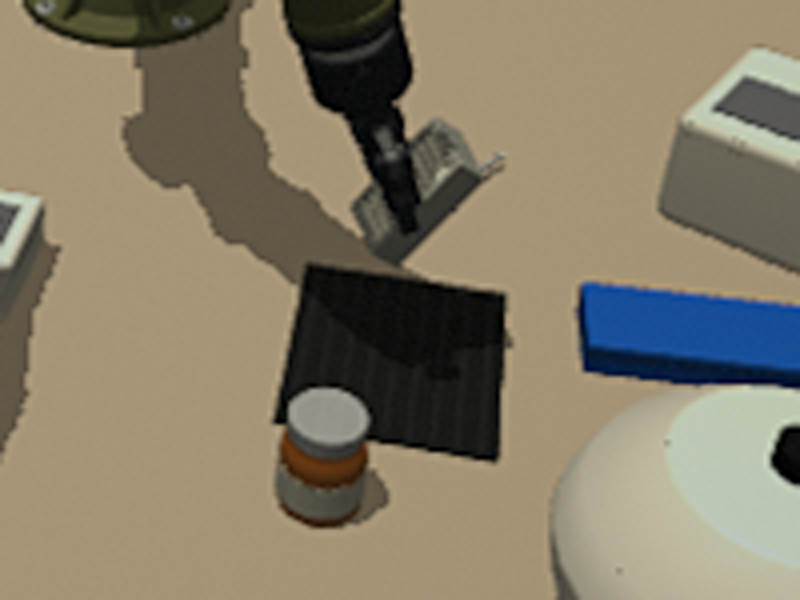

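The view shows the cassette held and turning, with the louvre side now facing the camera's side and away from the robot's fingers. I'll turn the rest of the way to upright.

Request:
jog_arm:
  dr:
    - [0.94,0.33,0]
    - [0.94,0.33,0]
    - [0.94,0.33,0]
    - [0.94,0.33,0]
    - [0.94,0.33,0]
    - [0.94,0.33,0]
    - [0,0,0]
    - [0,0,0]
  linear:
    - [0,0,0]
    - [0,0,0]
    - [0,0,0]
    - [0,0,0]
    - [0,0,0]
    - [0,0,0]
    - [0,0,-0.8]
    - [0,0,0]
  gripper: [50,50,50,50,50,50,50,50]

```text
t: 8.35
eef_pos: [0.5102, 0.3173, 0.0971]
ee_rot: [-125.4, 1.1, 19.6]
wrist_force: [0.0, -0.9, -2.6]
width: 0.0625
```

```bash
python3 - <<'E'
from h import *
s=st();W=tool(s)
im,d=r.snapshot('scene');P=cloud('scene',d)
for q in r.regions_of('scene','cassette')[:1]:
    m=q['pixels']&(d>0);p=P[m];print(q['score'],q['bbox'],m.sum())
    print(np.percentile(p,[2,50,98],axis=0).round(3))
    c=p.mean(0);n=np.linalg.svd(p-c,full_matrices=False)[2][2];print('n',n.round(3))
cv2.imwrite('pics/s3.png',cv2.resize(im[150:300,250:450,::-1],(800,600),interpolation=cv2.INTER_CUBIC))
E
```

```text
{'t': 8.35, 'eef_pos': [0.51, 0.317, 0.097], 'ee_rot': [-125.365, 1.149, 19.632], 'wrist_force': [0.04, -0.891, -2.628], 'width': 0.062, 'joint_positions': [29.698, 67.373, -70.814, 102.516, 9.144, 41.457, -7.167]}
z [-0.285  0.764 -0.579] tilt 54.6 az 110.4 x [ 0.942  0.336 -0.02 ] xaz 19.6
0.56 [339.9, 189.5, 360.4, 223.2] 409
[[0.487 0.294 0.075]
 [0.534 0.318 0.143]
 [0.546 0.338 0.171]]
n [ 0.5   -0.865  0.043]
```

View pics/s3.png

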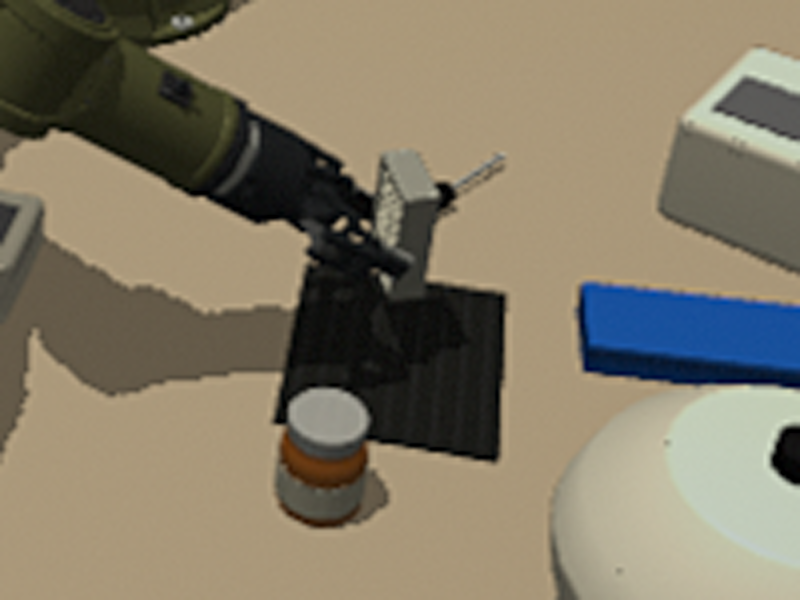

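The view shows the cassette upright above the mat, with its filter side toward the gripper. Lowering it.

Request:
jog_arm:
  dr:
    - [0,0,0]
    - [0,0,0]
    - [0,0,0]
    - [0,0,0]
    - [0,0,0]
    - [0,0,0]
  linear:
    - [0,0,-0.6]
    - [0,0,-0.6]
    - [0,0,-0.1]
    - [0,0,-0.05]
    - [0,0,-0.05]
    - [0,0,0]
  gripper: [50,50,50,50,50,50]

```text
t: 8.95
eef_pos: [0.5114, 0.3201, 0.0493]
ee_rot: [-125.3, 0.6, 19.7]
wrist_force: [0.7, 0.1, -2.0]
width: 0.0619
```

Request:
jog_arm:
  dr:
    - [0,0,0]
    - [0,0,0]
    - [0,0,0]
  linear:
    - [0,0,-0.05]
    - [0,0,-0.05]
    - [0,0,0]
  gripper: [50,50,50]

```text
t: 9.2
eef_pos: [0.5112, 0.3191, 0.0434]
ee_rot: [-125.3, 0.7, 19.6]
wrist_force: [0.1, 0.4, -1.5]
width: 0.062
```

Request:
jog_arm:
  dr:
    - [0,0,0]
    - [0,0,0]
    - [0,0,0]
  linear:
    - [0,0,-0.05]
    - [0,0,-0.05]
    - [0,0,0]
  gripper: [50,50,50]

```text
t: 9.45
eef_pos: [0.511, 0.319, 0.0388]
ee_rot: [-125.3, 0.8, 19.6]
wrist_force: [0.6, -0.6, -2.3]
width: 0.0624
```

Request:
jog_arm:
  dr:
    - [0,0,0]
    - [0,0,0]
    - [0,0,0]
  linear:
    - [0,0,-0.05]
    - [0,0,-0.03]
    - [0,0,0]
  gripper: [50,50,50]

```text
t: 9.7
eef_pos: [0.511, 0.3191, 0.0357]
ee_rot: [-125.3, 0.8, 19.7]
wrist_force: [0.2, -0.4, -2.1]
width: 0.0625
```

Request:
jog_arm:
  dr:
    - [0,0,0]
    - [0,0,0]
    - [0,0,0]
  linear:
    - [0,0,-0.05]
    - [0,0,-0.03]
    - [0,0,0]
  gripper: [50,50,50]

```text
t: 9.95
eef_pos: [0.5111, 0.3195, 0.0343]
ee_rot: [-125.2, 0.7, 19.6]
wrist_force: [-0.1, -4.1, 7.2]
width: 0.0621
```

```bash
python3 - <<'E'
from h import *
s=st();W=tool(s)
im,d=r.snapshot('scene');P=cloud('scene',d)
for q in r.regions_of('scene','cassette')[:1]:
    m=q['pixels']&(d>0);p=P[m];print(q['score'],q['bbox'],m.sum())
    print(np.percentile(p,[2,50,98],axis=0).round(3))
E
```

```text
{'t': 9.95, 'eef_pos': [0.511, 0.319, 0.034], 'ee_rot': [-125.217, 0.731, 19.64], 'wrist_force': [-0.098, -4.146, 7.151], 'width': 0.062, 'joint_positions': [28.558, 72.301, -67.535, 103.053, 12.215, 37.627, -4.734]}
z [-0.282  0.767 -0.577] tilt 54.8 az 110.2 x [ 0.942  0.336 -0.013] xaz 19.6
0.65 [339.1, 202.5, 359.0, 239.2] 409
[[0.465 0.297 0.007]
 [0.534 0.321 0.075]
 [0.548 0.346 0.108]]
```

Contact came at 7 N with the cassette upright. Letting go and backing out.

Request:
jog_arm:
  dr:
    - [0,0,0]
    - [0,0,0]
    - [0,0,0]
    - [0,0,0]
    - [0,0,0]
    - [0,0,0]
    - [0,0,0]
    - [0,0,0]
    - [0,0,0]
    - [0,0,0]
  linear:
    - [0,0,0]
    - [0,0,0]
    - [0,0,0]
    - [0,0,0]
    - [0.1,-0.29,0.21]
    - [0.21,-0.57,0.43]
    - [0.21,-0.57,0.43]
    - [0.21,-0.57,0.43]
    - [0.1,-0.29,0.7]
    - [0,0,0.9]
  gripper: [85,100,100,100,100,100,100,100,100,100]

```text
t: 10.88
eef_pos: [0.5461, 0.2238, 0.1551]
ee_rot: [-125.4, 0.9, 19.3]
wrist_force: [0.8, -0.1, -0.6]
width: 0.0856
```

Request:
jog_arm:
  dr:
    - [0,0,0]
    - [-0.94,-0.34,0]
    - [-0.94,-0.34,0]
    - [-0.94,-0.34,0]
    - [-0.94,-0.34,0]
    - [-0.94,-0.34,0]
    - [-0.94,-0.34,0]
    - [-0.94,-0.34,0]
    - [-0.94,-0.34,0]
    - [-0.94,-0.34,0]
  linear:
    - [0,0,0.9]
    - [0,0,0.9]
    - [-0.1,0.2,0.1]
    - [-0.2,0.5,0]
    - [-0.2,0.5,0]
    - [-0.2,0.5,0]
    - [-0.2,0.5,0]
    - [-0.2,0.5,0]
    - [-0.2,0.5,0]
    - [-0.1,0.4,0]
  gripper: [100,100,100,100,100,100,100,100,100,100]

```text
t: 11.72
eef_pos: [0.4869, 0.3735, 0.2347]
ee_rot: [-179.5, 0.0, 19.2]
wrist_force: [1.0, -0.1, -1.3]
width: 0.0854
```

```bash
python3 - <<'E'
from h import *
s=st();W=tool(s)
im,d=r.snapshot('scene');P=cloud('scene',d)
for q in r.regions_of('scene','cassette')[:1]:
    m=q['pixels']&(d>0);p=P[m];print(q['score'],q['bbox'],m.sum())
    print(np.percentile(p,[2,50,98],axis=0).round(3))
h=np.array([.335,-.942,0]);t=np.array([.516,.304,.046]);pre=t-.11*(.707*h-np.array([0,0,.707]))
print(pre,(pre-s['eef_pos'])/.04)
E
```

```text
{'t': 11.717, 'eef_pos': [0.487, 0.374, 0.235], 'ee_rot': [-179.522, 0.029, 19.208], 'wrist_force': [1.007, -0.053, -1.294], 'width': 0.085, 'joint_positions': [-9.978, 34.275, -51.31, 87.294, 27.194, 71.459, -45.819]}
z [-0.003  0.008 -1.   ] tilt 0.5 az 112.7 x [ 0.944  0.329 -0.001] xaz 19.2
0.8 [338.1, 205.7, 356.0, 238.3] 481
[[0.436 0.293 0.005]
 [0.529 0.316 0.067]
 [0.547 0.34  0.108]]
[0.48994705 0.37725934 0.12377   ] [ 0.07494409  0.09370847 -2.77421066]
```

Request:
jog_arm:
  dr:
    - [-0.9,-0.31,0]
    - [-0.9,-0.31,0]
    - [-0.9,-0.31,0]
    - [-0.9,-0.31,0]
    - [-0.9,-0.31,0]
    - [-0.9,-0.31,0]
    - [-0.9,-0.31,0]
    - [-0.9,-0.31,0]
    - [0,0,0]
    - [0,0,0]
  linear:
    - [0,0,-0.2]
    - [0,0,-0.2]
    - [0,0,-0.4]
    - [0,0,-0.4]
    - [0,0,-0.4]
    - [0,0,-0.4]
    - [0.04,0.05,-0.4]
    - [0.04,0.05,-0.37]
    - [0,0,0]
    - [0,0,0]
  gripper: [100,100,100,100,100,100,100,100,100,100]

```text
t: 12.65
eef_pos: [0.4897, 0.3765, 0.1192]
ee_rot: [135.0, 0.6, 19.1]
wrist_force: [0.2, 0.4, 0.7]
width: 0.0856
```

```bash
python3 - <<'E'
from h import *
im,d,P=wsnap('w4');s=r.get_state();W=tool(s)
for q in r.regions_of('wrist','cassette')[:1]:
    m=q['pixels']&(d>0);p=P[m];print(q['score'],q['bbox'],m.sum())
    t=p[p[:,2]>.096];print('top',len(t),cv2.minAreaRect((t[:,:2]*1000).astype(np.float32)),np.median(t,0).round(4))
    print('z pct',np.percentile(p[:,2],[2,50,90,98]).round(3), 'tool-x of pts',np.percentile((p-s['eef_pos'])@W[:,0],[1,50,99]).round(4))
E
```

```text
{'t': 12.65, 'eef_pos': [0.49, 0.376, 0.119], 'ee_rot': [134.995, 0.575, 19.103], 'wrist_force': [0.153, 0.367, 0.695], 'width': 0.086, 'joint_positions': [-43.067, 53.004, -31.099, 78.692, 49.255, 97.443, -65.916]}
z [ 0.225 -0.669 -0.708] tilt 44.9 az -71.4 x [ 0.946  0.325 -0.006] xaz 19.0
0.9 [214.3, 142.2, 304.9, 262.7] 9799
top 1655 ((510.95379638671875, 319.3974304199219), (64.08763122558594, 27.853981018066406), 20.006162643432617) [0.5089 0.3254 0.1045]
z pct [0.008 0.066 0.103 0.106] tool-x of pts [-0.0306  0.0005  0.0317]
```

View pics/w4.png

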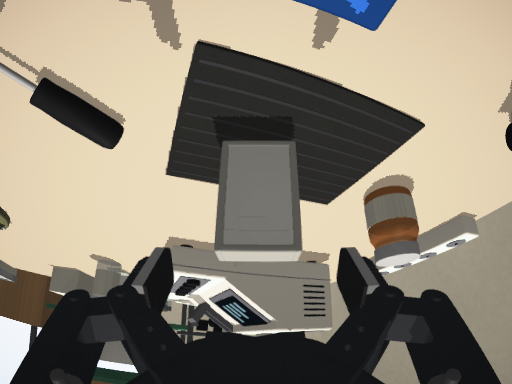

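The louvred face is standing squarely between the fingers (columns 215–302). The top-edge fit gives the centre at (0.511, 0.319) and a width azimuth of 20°, which matches the tool. Taking the second grasp.

Request:
jog_arm:
  dr:
    - [0,0,0]
    - [0,0,0]
    - [0,0,0]
    - [0,0,0]
    - [0,0,0]
    - [0,0,0]
    - [0,0,0]
    - [0,0,0]
    - [0,0,0]
    - [0,0,0]
  linear:
    - [0.16,-0.45,-0.46]
    - [0.16,-0.45,-0.46]
    - [0.16,-0.45,-0.46]
    - [0.1,-0.28,-0.28]
    - [0.06,-0.18,-0.16]
    - [0,0,0]
    - [0,0,0]
    - [0,0,0]
    - [0,0,0]
    - [0,0,0]
  gripper: [100,100,100,100,100,100,50,50,50,50]
  newtons: 60

```text
t: 13.58
eef_pos: [0.5172, 0.3048, 0.0512]
ee_rot: [135.1, 0.1, 19.0]
wrist_force: [-1.1, 1.0, 6.6]
width: 0.0633
```

```bash
python3 - <<'E'
from h import *
s=st();W=tool(s)
im,d=r.snapshot('scene');P=cloud('scene',d)
for q in r.regions_of('scene','cassette')[:1]:
    m=q['pixels']&(d>0);p=P[m];print(q['score'],q['bbox'],m.sum())
    print(np.percentile(p,[2,50,98],axis=0).round(3))
E
```

```text
{'t': 13.583, 'eef_pos': [0.517, 0.305, 0.051], 'ee_rot': [135.074, 0.118, 18.984], 'wrist_force': [-1.145, 1.047, 6.561], 'width': 0.063, 'joint_positions': [-37.506, 54.707, -29.7, 88.515, 53.48, 87.607, -70.114]}
z [ 0.228 -0.668 -0.708] tilt 44.9 az -71.1 x [ 0.946  0.325 -0.002] xaz 19.0
0.95 [339.0, 202.6, 354.7, 239.1] 427
[[0.48  0.295 0.007]
 [0.526 0.315 0.073]
 [0.549 0.34  0.108]]
```

```bash
cat >> h.py <<'E'
psi=np.radians(-3.);AX=np.array([np.cos(psi),np.sin(psi),0]);AY=np.array([-np.sin(psi),np.cos(psi),0]);AZ=np.array([0,0,1.])
c35,s35=np.cos(np.radians(35)),np.sin(np.radians(35))
SX=c35*AX+s35*AZ;SZ=-s35*AX+c35*AZ;S0=np.array([.5583,-.2704,.0889])
def tcp(xF,zF,dl,back=0,y=1.1,a=47.2,b=1.8):
    d=np.radians(dl);e=np.array([np.cos(d),0,np.sin(d)]);n=np.array([np.sin(d),0,-np.cos(d)])
    p=np.array([xF,y,zF])+(a+back)*e+b*n
    return S0+(p[0]*SX+p[1]*AY+p[2]*SZ)/1e3
E
python3 - <<'E'
from h import *
s=r.get_state()
for a in [(15,4,25,70),(15,4,25,40),(15,4,25,0),(12.5,2,20),(10.5,1,15),(8,1,10),(5.5,.5,5),(3.5,0,0)]: print(a,tcp(*a).round(4))
print((tcp(15,4,25,70)-s['eef_pos'])/.04)
E
```

```text
(15, 4, 25, 70) [ 0.6284 -0.273   0.2014]
(15, 4, 25, 40) [ 0.6134 -0.2722  0.1754]
(15, 4, 25, 0) [ 0.5935 -0.2711  0.1408]
(12.5, 2, 20) [ 0.5959 -0.2713  0.1353]
(10.5, 1, 15) [ 0.598  -0.2714  0.1307]
(8, 1, 10) [ 0.5989 -0.2714  0.1264]
(5.5, 0.5, 5) [ 0.5998 -0.2715  0.1214]
(3.5, 0, 0) [ 0.6009 -0.2715  0.1165]
[  2.78090811 -14.44382427   3.75541071]
```

Request:
jog_arm:
  dr:
    - [0,0,0]
    - [0,0,0]
    - [0,0,0]
    - [0.95,0.33,0]
    - [0.95,0.33,0]
    - [0.95,0.33,0]
    - [0.95,0.33,0]
    - [0.95,0.33,0]
    - [0,0,1]
    - [0,0,1]
  linear:
    - [0,0,0.3]
    - [0,0,0.6]
    - [0,0,0.9]
    - [0,0,1]
    - [0,0,1]
    - [0,0,1]
    - [0,-0.3,0.7]
    - [0,-0.6,0.3]
    - [0.1,-0.8,0]
    - [0.1,-0.9,0]
  gripper: [50,50,50,50,50,50,50,50,50,50]

```text
t: 14.52
eef_pos: [0.5255, 0.1989, 0.2839]
ee_rot: [165.2, 0.1, 31.4]
wrist_force: [0.3, -0.4, -2.1]
width: 0.0633
```

Request:
jog_arm:
  dr:
    - [0,0,0.93]
    - [0,0,0.93]
    - [0,0,0.93]
    - [0,0,0.93]
    - [0,0,0.93]
    - [0,0,0.93]
    - [0,0,0.93]
    - [0,0,0.93]
    - [0,0,0.93]
    - [0,0,0.93]
  linear:
    - [0.25,-0.95,0]
    - [0.25,-0.95,0]
    - [0.25,-0.95,0]
    - [0.25,-0.95,0]
    - [0.25,-0.95,0]
    - [0.25,-0.95,0]
    - [0.25,-0.95,0]
    - [0.25,-0.95,0]
    - [0.25,-0.95,0]
    - [0.25,-0.95,0]
  gripper: [50,50,50,50,50,50,50,50,50,50]

```text
t: 15.35
eef_pos: [0.6249, -0.1823, 0.2826]
ee_rot: [165.1, 0.5, 87.2]
wrist_force: [0.6, 1.4, -1.1]
width: 0.0634
```

```bash
python3 - <<'E'
from h import *
s=st();W=tool(s)
print((tcp(15,4,25,70)-s['eef_pos'])/.04)
E
```

```text
{'t': 15.35, 'eef_pos': [0.625, -0.182, 0.283], 'ee_rot': [165.107, 0.453, 87.236], 'wrist_force': [0.584, 1.414, -1.116], 'width': 0.063, 'joint_positions': [54.624, 32.051, -65.131, 91.753, 35.351, 61.596, 70.434]}
z [ 0.256 -0.02  -0.966] tilt 14.9 az -4.5 x [ 0.048  0.999 -0.008] xaz 87.2
[ 0.08849143 -2.26794049 -2.03164648]
```

Request:
jog_arm:
  dr:
    - [0,0,0]
    - [0,0,0]
    - [0,0,0]
    - [0,0,0]
    - [0,0,0]
    - [0,0,0]
    - [0,0,0]
  linear:
    - [0,-0.7,0]
    - [0.04,-0.8,0]
    - [0.05,-0.77,-0.5]
    - [0,0,-0.7]
    - [0,0,-0.83]
    - [0,0,0]
    - [0,0,0]
  gripper: [50,50,50,50,50,50,50]

```text
t: 15.93
eef_pos: [0.6279, -0.271, 0.1996]
ee_rot: [165.3, 0.3, 87.0]
wrist_force: [0.2, 0.2, -0.6]
width: 0.0633
```

```bash
python3 - <<'E'
from h import *
im,d,P=wsnap('w5');s=r.get_state();W=tool(s)
for a in [(15,4,25,70),(15,4,25,0)]: print((tcp(*a)-s['eef_pos'])/.04)
def seat(p): q=p-S0; return np.stack([q@SX,q@AY,q@SZ],-1)*1e3
for t in ['cassette','seat']:
  for q in r.regions_of('wrist',t)[:1]:
    m=q['pixels']&(d>0);p=seat(P[m]);print(t,round(q['score'],2),q['bbox'],m.sum(),np.percentile(p,[1,5,50,95,99],axis=0).round(1).tolist())
im2,d2=r.snapshot('scene')
cv2.imwrite('pics/w5b.png',np.hstack([cv2.resize(im[...,::-1],(512,384)),cv2.resize(im2[150:280,110:270,::-1],(288,384))]))
E
```

```text
{'t': 15.933, 'eef_pos': [0.628, -0.271, 0.2], 'ee_rot': [165.346, 0.322, 86.978], 'wrist_force': [0.209, 0.172, -0.636], 'width': 0.063, 'joint_positions': [58.543, 39.341, -61.413, 93.462, 41.014, 55.452, 74.132]}
z [ 0.256 -0.019 -0.967] tilt 14.9 az -4.3 x [ 0.052  0.999 -0.006] xaz 87.0
[-0.02289183 -0.05958829 -0.00938111]
[-0.89669267 -0.01379433 -1.52492556]
cassette 0.84 [183.8, 149.9, 331.4, 338.4] 24395 [[67.9, -28.1, 57.9], [72.5, -25.1, 58.9], [114.4, 2.9, 77.2], [146.7, 30.9, 91.5], [150.6, 33.7, 92.5]]
seat 0.6 [484.8, 29.3, 507.5, 52.2] 424 [[-74.3, 228.1, 10.6], [-71.9, 229.0, 13.4], [-63.4, 237.3, 21.0], [-54.8, 251.1, 27.7], [-53.5, 262.0, 28.9]]
```

View pics/w5b.png

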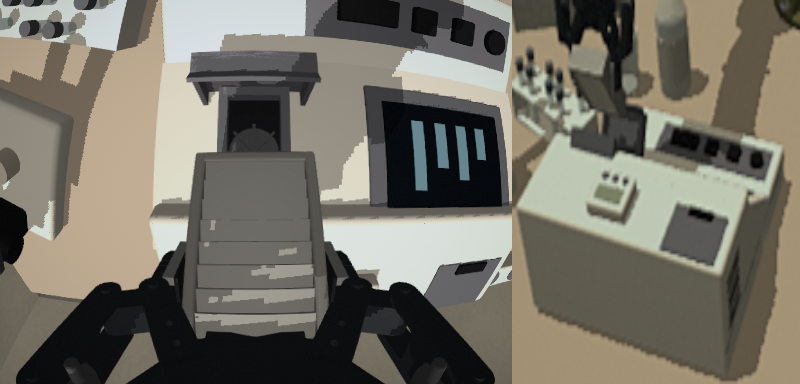

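The wrist view shows the louvred face outward, with the lip straight ahead of its lower edge (lip columns 188–321, cassette 190–318). The measured lower edge in seat coordinates is (68, 58), against (67, 59) expected. Next I'll check the lateral position of the lip.

```bash
python3 - <<'E'
from h import *
z=np.load('w5.npz');P=z['P'];d=z['d'];q=P-S0;S=np.stack([q@SX,q@AY,q@SZ],-1)*1e3
m=(d>0)
def rep(n,mm): p=S[mm&m];print(n,len(p),np.percentile(p,[1,3,50,97,99],axis=0).round(1).tolist())
near=(abs(S[...,1])<60)
rep('lip',near&(S[...,0]>-8)&(S[...,0]<22)&(S[...,2]>33)&(S[...,2]<52))
rep('collar',near&(S[...,0]>25)&(S[...,0]<45)&(abs(S[...,2])<5))
rep('slope',near&(S[...,0]>25)&(S[...,0]<60)&(abs(S[...,2]+14)<5))
mm=near&(S[...,2]>55)&m; p=S[mm];c=np.median(p,0)
for _ in range(3):
    n=np.linalg.svd(p-p.mean(0),full_matrices=False)[2][2];p=p[abs((p-p.mean(0))@n)<3]
n*=np.sign(n[2]);print('n',n,'delta',np.degrees(np.arctan2(-n[0],n[2])))
E
```

```text
lip 3866 [[-4.5, -38.7, 39.8], [-4.0, -37.1, 40.1], [7.1, 1.4, 41.5], [19.9, 39.8, 48.5], [20.3, 41.6, 48.9]]
collar 515 [[25.3, -25.9, -4.3], [25.7, -25.7, -3.5], [35.5, -18.8, 0.0], [44.2, 28.0, 1.4], [44.7, 28.2, 1.6]]
slope 4251 [[25.4, -59.1, -15.3], [25.9, -57.4, -15.0], [39.5, -1.5, -13.4], [56.9, 57.5, -9.5], [58.8, 59.1, -9.2]]
n [-0.85282265  0.00824042  0.52213564] delta 58.523193630188125
```

Request:
jog_arm:
  dr:
    - [0,0,0]
    - [0,0,0]
    - [0,0,0]
  linear:
    - [-0.15,-0.06,-0.25]
    - [-0.2,0,-0.35]
    - [0,0,0]
  gripper: [50,50,50]

```text
t: 16.38
eef_pos: [0.6129, -0.2743, 0.1753]
ee_rot: [165.3, 0.4, 86.9]
wrist_force: [-0.6, 0.5, -3.2]
width: 0.0633
```

Request:
jog_arm:
  dr:
    - [0,0,0]
    - [0,0,0]
    - [0,0,0]
    - [0,0,0]
  linear:
    - [-0.1,0.08,-0.2]
    - [-0.15,0,-0.25]
    - [-0.12,0,-0.2]
    - [0,0,0]
  gripper: [50,50,50,50]

```text
t: 16.72
eef_pos: [0.5985, -0.2707, 0.149]
ee_rot: [165.3, 0.4, 86.9]
wrist_force: [-0.3, 0.3, -2.0]
width: 0.0634
```

Request:
jog_arm:
  dr:
    - [0,0,0]
    - [0,0,0]
    - [0,0,0]
    - [0,0,0]
  linear:
    - [-0.05,0,-0.08]
    - [-0.05,0,-0.08]
    - [0,0,0]
    - [0,0,0]
  gripper: [50,50,50,50]

```text
t: 17.05
eef_pos: [0.596, -0.2708, 0.1439]
ee_rot: [165.2, 0.4, 86.9]
wrist_force: [0.2, -0.4, -0.8]
width: 0.063
```

```bash
python3 - <<'E'
from h import *
s=st();tool(s);print(((s['eef_pos']-tcp(15,4,25,0,y=2.4))*1e3).round(1))
E
```

```text
{'t': 17.05, 'eef_pos': [0.596, -0.271, 0.144], 'ee_rot': [165.172, 0.354, 86.893], 'wrist_force': [0.172, -0.353, -0.81], 'width': 0.063, 'joint_positions': [59.992, 40.039, -58.923, 102.053, 45.15, 47.015, 70.067]}
z [ 0.255 -0.02  -0.967] tilt 14.8 az -4.4 x [ 0.054  0.999 -0.006] xaz 86.9
[ 2.5 -1.   3.1]
```

Request:
jog_arm:
  dr:
    - [0,0,0]
    - [0,0,0]
    - [0,0,0]
  linear:
    - [-0.03,0.01,-0.05]
    - [-0.03,0,-0.05]
    - [0,0,0]
  gripper: [50,50,50]

```text
t: 17.3
eef_pos: [0.5931, -0.2704, 0.1393]
ee_rot: [165.2, 0.4, 86.9]
wrist_force: [-0.3, 0.5, -1.1]
width: 0.0631
```

Request:
jog_arm:
  dr:
    - [0,0,0]
    - [0,0,0]
    - [0,0,0]
  linear:
    - [-0.03,0,-0.05]
    - [-0.02,0,-0.03]
    - [0,0,0]
  gripper: [50,50,50]

```text
t: 17.55
eef_pos: [0.5925, -0.2703, 0.1372]
ee_rot: [165.0, 0.3, 86.9]
wrist_force: [2.0, 0.7, 1.8]
width: 0.0633
```

```bash
python3 - <<'E'
from h import *
s=st();tool(s);print(((s['eef_pos']-tcp(15,4,25,0,y=2.4))*1e3).round(1))
E
```

```text
{'t': 17.55, 'eef_pos': [0.593, -0.27, 0.137], 'ee_rot': [165.042, 0.349, 86.9], 'wrist_force': [2.039, 0.659, 1.75], 'width': 0.063, 'joint_positions': [60.071, 40.122, -58.509, 103.11, 45.823, 45.836, 69.423]}
z [ 0.257 -0.02  -0.966] tilt 15.0 az -4.4 x [ 0.054  0.999 -0.006] xaz 86.9
[-1.  -0.5 -3.6]
```

```bash
python3 - <<'E'
from h import *
L=[(12.1,1.6,25),(12.5,2,19),(10,2,13),(7.5,1.5,7),(5,1,1),(4.5,0.5,0)]
p=r.get_state()['eef_pos']
for a in L:
    t=tcp(*a,0,2.4);print(a,t.round(4),((t-p)/.04).round(3));p=t
E
```

```text
(12.1, 1.6, 25) [ 0.5925 -0.2698  0.1371] [ 0.     0.014 -0.002]
(12.5, 2, 19) [ 0.5967 -0.27    0.1348] [ 0.103 -0.005 -0.057]
(10, 2, 13) [ 0.5983 -0.2701  0.1301] [ 0.042 -0.002 -0.117]
(7.5, 1.5, 7) [ 0.5999 -0.2702  0.1247] [ 0.04  -0.002 -0.137]
(5, 1, 1) [ 0.6011 -0.2702  0.1189] [ 0.03  -0.002 -0.145]
(4.5, 0.5, 0) [ 0.6015 -0.2703  0.1175] [ 0.008 -0.    -0.035]
```

Request:
jog_arm:
  dr:
    - [0.03,0.5,0]
    - [0.03,0.5,0]
    - [0.03,0.5,0]
    - [0.03,0.5,0]
    - [0,0,0]
  linear:
    - [0.06,0,-0.02]
    - [0.05,0,-0.03]
    - [0.02,0,-0.06]
    - [0.02,0,-0.06]
    - [0,0,0]
  gripper: [50,50,50,50,50]

```text
t: 17.97
eef_pos: [0.5985, -0.2697, 0.1289]
ee_rot: [177.3, 0.2, 87.0]
wrist_force: [0.9, -0.1, -2.4]
width: 0.0633
```

```bash
python3 - <<'E'
from h import *
s=st();tool(s);print(((s['eef_pos']-tcp(10,2,13,0,y=2.4))*1e3).round(1))
E
```

```text
{'t': 17.967, 'eef_pos': [0.598, -0.27, 0.129], 'ee_rot': [177.345, 0.202, 87.006], 'wrist_force': [0.889, -0.131, -2.382], 'width': 0.063, 'joint_positions': [52.888, 45.026, -56.496, 90.973, 41.136, 63.772, 73.862]}
z [ 0.046 -0.006 -0.999] tilt 2.7 az -7.3 x [ 0.052  0.999 -0.004] xaz 87.0
[ 0.1  0.4 -1.2]
```

Request:
jog_arm:
  dr:
    - [0.03,0.5,0]
    - [0.03,0.5,0]
    - [0.03,0.5,0]
    - [0.03,0.5,0]
    - [0,0,0]
  linear:
    - [0.02,0,-0.06]
    - [0.02,0,-0.06]
    - [0.015,0,-0.06]
    - [0.015,0,-0.06]
    - [0,0,0]
  gripper: [50,50,50,50,50]

```text
t: 18.38
eef_pos: [0.6, -0.2702, 0.1187]
ee_rot: [-170.6, 0.2, 87.0]
wrist_force: [-3.2, -0.7, -1.8]
width: 0.0633
```

```bash
python3 - <<'E'
from h import *
s=st();tool(s);print(((s['eef_pos']-tcp(5,1,1,0,y=2.4))*1e3).round(1))
E
```

```text
{'t': 18.383, 'eef_pos': [0.6, -0.27, 0.119], 'ee_rot': [-170.561, 0.171, 87.027], 'wrist_force': [-3.191, -0.672, -1.766], 'width': 0.063, 'joint_positions': [45.832, 50.414, -53.059, 79.118, 38.746, 79.683, 76.986]}
z [-0.164  0.006 -0.986] tilt 9.4 az 178.1 x [ 0.052  0.999 -0.003] xaz 87.0
[-1.2  0.1 -0.2]
```

Request:
jog_arm:
  dr:
    - [0,0.1,0]
    - [0,0,0]
    - [0,0,0]
  linear:
    - [0.02,0,-0.03]
    - [0.01,0,-0.02]
    - [0,0,0]
  gripper: [50,50,50]

```text
t: 18.63
eef_pos: [0.5998, -0.2703, 0.1178]
ee_rot: [-170.1, 0.2, 87.0]
wrist_force: [-4.0, 0.5, -1.3]
width: 0.0633
```

```bash
python3 - <<'E'
from h import *
s=st();tool(s);print(((s['eef_pos']-tcp(4,0,0,0,y=2.4))*1e3).round(1))
im,d,P=wsnap('w6')
q=P-S0;S=np.stack([q@SX,q@AY,q@SZ],-1)*1e3
for g in r.regions_of('wrist','cassette')[:1]:
    p=S[g['pixels']&(d>0)];p=p[(p[:,2]>15)&(p[:,2]<45)];print(g['score'],g['bbox'],np.percentile(p,[1,50,99],axis=0).round(1).tolist())
    A=np.c_[p[:,:2],np.ones(len(p))];k=np.linalg.lstsq(A,p[:,2],rcond=None)[0];print('plane',k, 'z at 50', k@[50,0,1])
E
```

```text
{'t': 18.633, 'eef_pos': [0.6, -0.27, 0.118], 'ee_rot': [-170.104, 0.221, 87.023], 'wrist_force': [-4.001, 0.547, -1.332], 'width': 0.063, 'joint_positions': [45.569, 50.634, -52.894, 78.741, 38.732, 80.198, 77.042]}
z [-0.172  0.005 -0.985] tilt 9.9 az 178.3 x [ 0.052  0.999 -0.004] xaz 87.0
[-1.5 -0.   1. ]
{'t': 18.633, 'eef_pos': [0.6, -0.27, 0.118], 'ee_rot': [-170.104, 0.221, 87.023], 'wrist_force': [-4.001, 0.547, -1.332], 'width': 0.063, 'joint_positions': [45.569, 50.634, -52.894, 78.741, 38.732, 80.198, 77.042]}
0.87 [183.0, 155.5, 329.4, 340.1] [[9.0, -28.7, 22.7], [56.9, 2.2, 26.1], [94.2, 32.9, 29.9]]
plane [2.14425029e-03 5.53015720e-03 2.60050940e+01] z at 50 26.11230650426364
```

View pics/w6.png

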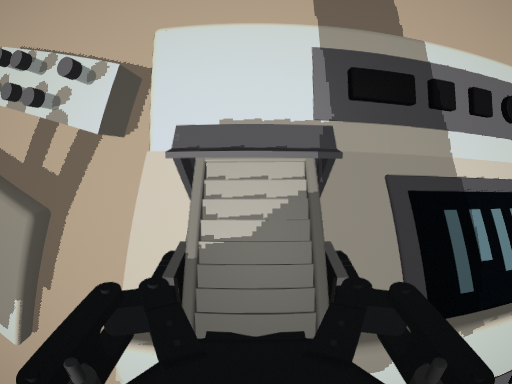

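The view shows the cassette under the lip, flat (plane slope 0.002 relative to the seat), louvres outward and centred. Letting go and retreating along the tool axis.

Request:
jog_arm:
  dr:
    - [0,0,0]
    - [0,0,0]
    - [0,0,0]
    - [0,0,0]
    - [0,0,0]
    - [0,0,0]
    - [0,0,0]
    - [0,0,0]
    - [0,0,0]
    - [0,0,0]
  linear:
    - [0,0,0]
    - [0,0,0]
    - [0,0,0]
    - [0,0,0]
    - [0.03,0,0.2]
    - [0.07,0,0.4]
    - [0.14,0,0.8]
    - [0.14,0,0.8]
    - [0,0,0.9]
    - [0,0,0]
  gripper: [78,85,100,100,100,100,100,100,100,100]

```text
t: 19.57
eef_pos: [0.6195, -0.2692, 0.2502]
ee_rot: [-170.8, 0.2, 87.0]
wrist_force: [0.5, 0.5, 0.8]
width: 0.0856
```

```bash
cat > chk.py <<'E'
from h import *
import sys
def chk(f):
    im,d,P=wsnap(f)
    q=P-S0;S=np.stack([q@SX,q@AY,q@SZ],-1)*1e3
    for g in r.regions_of('wrist','cassette')[:1]:
        p=S[g['pixels']&(d>0)];p=p[(p[:,2]>15)&(p[:,2]<45)];print(g['score'],g['bbox'],np.percentile(p,[1,50,99],axis=0).round(1).tolist())
        A=np.c_[p[:,:2],np.ones(len(p))];k=np.linalg.lstsq(A,p[:,2],rcond=None)[0];print('plane',k,'z50',k@[50,0,1])
    m=(d>0)&(abs(S[...,1]-1.3)<26)
    def rep(n,mm): p=S[mm&m];print(n,len(p),np.percentile(p,[2,50,98],axis=0).round(1).tolist())
    rep('shoulder',(S[...,0]>104)&(S[...,0]<125)&(abs(S[...,2]-14)<3))
    for a in range(84,124,2):
        s=m&(abs(S[...,0]-a)<1);print(a,np.median(S[s][:,2]).round(1) if s.any() else None,end=' | ')
chk(sys.argv[1])
E
python3 chk.py w7
```

```text
{'t': 19.567, 'eef_pos': [0.619, -0.269, 0.25], 'ee_rot': [-170.788, 0.248, 87.013], 'wrist_force': [0.466, 0.463, 0.841], 'width': 0.086, 'joint_positions': [43.269, 45.693, -54.736, 65.324, 34.887, 94.352, 82.145]}
0.6 [217.4, 133.5, 292.4, 238.1] [[6.6, -29.1, 17.2], [60.4, 1.8, 25.4], [101.6, 32.8, 29.2]]
plane [-7.70291149e-03 -1.65645125e-03  2.58077894e+01] z50 25.422643848093387
shoulder 910 [[109.8, -23.4, 12.4], [116.1, 1.3, 14.0], [121.9, 26.3, 15.4]]
84 26.4 | 86 26.2 | 88 25.3 | 90 24.4 | 92 23.3 | 94 22.8 | 96 28.1 | 98 28.1 | 100 27.9 | 102 13.0 | 104 0.2 | 106 1.8 | 108 None | 110 14.0 | 112 14.1 | 114 14.1 | 116 13.9 | 118 14.3 | 120 13.9 | 122 0.8 |
```

View pics/w7.png

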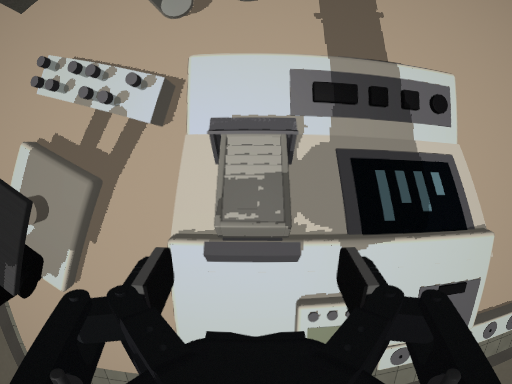

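The cassette is seated: its rim is at seat z 28.1 mm, it is flat, its upper end is at x≈101 clear of the shoulder, and its lateral offset is below 1 mm. Next, the keys, with the fingers shut.

Request:
jog_arm:
  dr:
    - [-0.04,-0.76,0]
    - [-0.04,-0.76,0]
    - [0,0,0]
    - [0,0,0]
    - [0,0,0]
    - [0,0,0]
    - [0,0,0]
    - [0,0,0]
    - [0,0,0]
    - [0,0,0]
  linear:
    - [-0.4,0.86,0]
    - [-0.4,0.86,0]
    - [-0.4,0.86,0]
    - [-0.4,0.86,0]
    - [-0.4,0.86,0]
    - [-0.4,0.86,0]
    - [-0.4,0.86,0]
    - [0,0,-0.8]
    - [0,0,-0.9]
    - [0,0,-0.9]
  gripper: [0,0,0,0,0,0,0,0,0,0]

```text
t: 20.5
eef_pos: [0.5042, -0.0293, 0.137]
ee_rot: [-179.4, 0.3, 87.0]
wrist_force: [0.6, -0.5, -0.7]
width: 0.0002
```

```bash
python3 - <<'E'
from h import *
im,d,P=wsnap('w8');s=r.get_state();tool(s)
for t in ['key_round','key_square_left','key_square_right','key_bar']:
  for q in r.regions_of('wrist',t)[:1]:
    m=q['pixels']&(d>0);p=P[m];print(t,round(q['score'],2),q['bbox'],m.sum(),np.median(p,0).round(4),((np.percentile(p,2,axis=0)+np.percentile(p,98,axis=0))/2).round(4))
E
```

```text
{'t': 20.5, 'eef_pos': [0.504, -0.029, 0.137], 'ee_rot': [-179.371, 0.257, 87.039], 'wrist_force': [0.597, -0.476, -0.661], 'width': 0.0, 'joint_positions': [37.342, 33.94, -57.449, 110.497, 34.76, 55.766, 50.266]}
z [-0.021 -0.003 -1.   ] tilt 1.2 az -171.0 x [ 0.052  0.999 -0.004] xaz 87.0
key_round 0.9 [243.0, 190.4, 275.8, 226.3] 914 [ 0.5043 -0.026   0.071 ] [ 0.5053 -0.0261  0.0683]
key_square_left 0.56 [190.7, 195.2, 220.2, 230.7] 1002 [ 0.502  -0.0698  0.071 ] [ 0.5031 -0.0702  0.0678]
key_square_right 0.93 [132.2, 197.4, 164.3, 226.5] 854 [ 0.4996 -0.1139  0.0711] [ 0.5003 -0.1147  0.0694]
key_bar 0.69 [63.3, 194.3, 124.7, 225.1] 1522 [ 0.497  -0.1662  0.0711] [ 0.4975 -0.1694  0.0683]
```

View pics/w8.png

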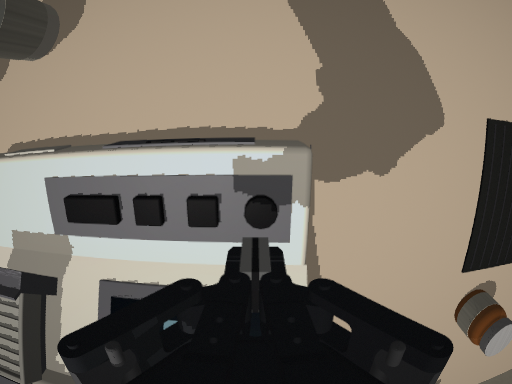

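The view shows the shut fingertips at (256,245) just beside the round key at (260,210), and the networks label all four keys in the right order. Pressing the round key.

Request:
jog_arm:
  dr:
    - [0,0,0]
    - [0,0,0]
    - [0,0,0]
    - [0,0,0]
    - [0,0,0]
    - [0,0,0]
    - [0,0,0]
  linear:
    - [0.03,0.06,-0.6]
    - [0,0,-0.7]
    - [0,0,-0.2]
    - [0,0,-0.1]
    - [0,0,-0.1]
    - [0,0,-0.1]
    - [0,0,0]
  gripper: [0,0,0,0,0,0,0]

```text
t: 21.33
eef_pos: [0.5069, -0.027, 0.067]
ee_rot: [-179.4, 0.2, 87.0]
wrist_force: [0.5, -0.7, 2.8]
width: -0.0004
```

```bash
python3 -c "
from h import *
st()"
```

```text
{'t': 21.333, 'eef_pos': [0.507, -0.027, 0.067], 'ee_rot': [-179.432, 0.203, 86.966], 'wrist_force': [0.495, -0.674, 2.789], 'width': -0.0, 'joint_positions': [33.121, 39.02, -52.084, 114.503, 41.902, 48.142, 43.904]}
```

Request:
jog_arm:
  dr:
    - [0,0,0]
    - [0,0,0]
    - [0,0,0]
  linear:
    - [0,0,-0.07]
    - [0,0,-0.06]
    - [0,0,0]
  gripper: [0,0,0]

```text
t: 21.58
eef_pos: [0.507, -0.027, 0.0645]
ee_rot: [-179.5, 0.4, 87.0]
wrist_force: [-9.3, -3.4, 36.7]
width: 0.0001
```

Request:
jog_arm:
  dr:
    - [0,0,0]
    - [0,0,0]
    - [0,0,0]
    - [0,0,0]
    - [0,0,0]
    - [0,0,0]
    - [0,0,0]
  linear:
    - [0,0,0.2]
    - [0,0,0.5]
    - [0,0,0.6]
    - [-0.04,-0.75,0]
    - [-0.04,-0.75,0]
    - [-0.04,-0.75,0]
    - [0,0,0]
  gripper: [0,0,0,0,0,0,0]

```text
t: 22.17
eef_pos: [0.5001, -0.1243, 0.1124]
ee_rot: [-179.2, 0.5, 86.5]
wrist_force: [0.2, -0.0, -0.4]
width: 0.0003
```

```bash
python3 -c "
from h import *
im,d,P=wsnap('w9')
for t in ['key_round','key_square_left']:
  for q in r.regions_of('wrist',t)[:1]:
    m=q['pixels']&(d>0);print(t,round(q['score'],2),np.median(P[m],0).round(4))
"
```

```text
{'t': 22.167, 'eef_pos': [0.5, -0.124, 0.112], 'ee_rot': [-179.209, 0.457, 86.517], 'wrist_force': [0.176, -0.021, -0.441], 'width': 0.0, 'joint_positions': [46.166, 36.563, -55.906, 110.619, 37.839, 54.374, 57.975]}
key_round 0.82 [ 0.5048 -0.028   0.071 ]
key_square_left 0.74 [ 0.5017 -0.072   0.071 ]
```

Request:
jog_arm:
  dr:
    - [0,0,0]
    - [0,0,0]
    - [0,0,0]
    - [0,0,0]
    - [0,0,0]
  linear:
    - [0.03,0.14,0]
    - [0,0,0]
    - [0,0,-0.5]
    - [0,0,-0.4]
    - [0,0,0]
  gripper: [0,0,0,0,0]

```text
t: 22.73
eef_pos: [0.501, -0.1104, 0.0749]
ee_rot: [-179.1, 0.2, 87.1]
wrist_force: [-1.2, -0.5, 0.9]
width: 0.0003
```

Request:
jog_arm:
  dr:
    - [0,0,0]
    - [0,0,0]
    - [0,0,0]
  linear:
    - [0,0,0]
    - [0,0,0]
    - [0,0,0]
  gripper: [0,0,0]

```text
t: 22.98
eef_pos: [0.5029, -0.111, 0.0778]
ee_rot: [-179.4, 0.2, 87.0]
wrist_force: [-1.0, 0.4, -0.1]
width: -0.0001
```

Request:
jog_arm:
  dr:
    - [0,0,0]
    - [0,0,0]
    - [0,0,0]
    - [0,0,0]
    - [0,0,0]
    - [0,0,0]
  linear:
    - [-0.03,-0.15,0]
    - [0,0,0]
    - [0,0,0]
    - [0,0,-0.15]
    - [0,0,-0.12]
    - [0,0,0]
  gripper: [0,0,0,0,0,0]

```text
t: 23.48
eef_pos: [0.5015, -0.1177, 0.0655]
ee_rot: [-179.3, 0.2, 87.0]
wrist_force: [1.3, -1.8, 4.9]
width: -0.0002
```

Request:
jog_arm:
  dr:
    - [0,0,0]
    - [0,0,0]
    - [0,0,0]
  linear:
    - [0,0,-0.04]
    - [0,0,-0.02]
    - [0,0,0]
  gripper: [0,0,0]

```text
t: 23.73
eef_pos: [0.5015, -0.1178, 0.0649]
ee_rot: [-179.4, 0.3, 87.0]
wrist_force: [-1.9, -1.9, 16.7]
width: 0.0001
```

Request:
jog_arm:
  dr:
    - [0,0,0]
    - [0,0,0]
    - [0,0,0]
    - [0,0,0]
    - [0,0,0]
    - [0,0,0]
    - [0,0,0]
    - [0,0,0]
  linear:
    - [0,0,0.2]
    - [0,0,0.6]
    - [0,0,0]
    - [-0.03,-0.5,0]
    - [-0.03,-0.5,0]
    - [-0.01,-0.35,0]
    - [0,0,0]
    - [0,0,0]
  gripper: [0,0,0,0,0,0,0,0]

```text
t: 24.4
eef_pos: [0.4977, -0.1718, 0.0952]
ee_rot: [-179.2, 0.2, 86.9]
wrist_force: [-0.8, 0.5, -0.0]
width: -0.0003
```

Request:
jog_arm:
  dr:
    - [0,0,0]
    - [0,0,0]
    - [0,0,0]
    - [0,0,0]
  linear:
    - [0,0,-0.3]
    - [0,0,-0.2]
    - [0,0,0]
    - [0,0,0]
  gripper: [0,0,0,0]

```text
t: 24.73
eef_pos: [0.4977, -0.1706, 0.0748]
ee_rot: [-179.2, 0.2, 87.1]
wrist_force: [-0.3, 0.3, 0.1]
width: 0.0
```

Request:
jog_arm:
  dr:
    - [0,0,0]
    - [0,0,0]
    - [0,0,0]
    - [0,0,0]
  linear:
    - [0.02,0,-0.13]
    - [0,0,-0.1]
    - [0,0,0]
    - [0,0,0]
  gripper: [0,0,0,0]

```text
t: 25.07
eef_pos: [0.4996, -0.171, 0.0667]
ee_rot: [-179.4, 0.2, 87.0]
wrist_force: [0.4, 1.0, 3.2]
width: -0.0005
```

Request:
jog_arm:
  dr:
    - [0,0,0]
    - [0,0,0]
    - [0,0,0]
  linear:
    - [0,0,-0.03]
    - [0,0,-0.02]
    - [0,0,0]
  gripper: [0,0,0]

```text
t: 25.32
eef_pos: [0.4996, -0.171, 0.0651]
ee_rot: [-179.4, 0.2, 87.0]
wrist_force: [0.9, 2.6, 5.8]
width: 0.0003
```

Request:
jog_arm:
  dr:
    - [0,0,0]
    - [0,0,0]
  linear:
    - [0,0,-0.03]
    - [0,0,0]
  gripper: [0,0]

```text
t: 25.48
eef_pos: [0.4997, -0.171, 0.0649]
ee_rot: [-179.4, 0.3, 87.0]
wrist_force: [-3.9, 3.4, 17.4]
width: 0.0
```

Request:
jog_arm:
  dr:
    - [0,0,0]
    - [0,0,0]
    - [0,0,0]
    - [0,0,0]
    - [0,0,0]
    - [0,0,0]
    - [0,0,0]
    - [0,0,0]
  linear:
    - [0,0,0.2]
    - [0,0,0.6]
    - [0,0,0.8]
    - [0,0,0.9]
    - [0,0,0.9]
    - [0,0,0.9]
    - [0,0,0.9]
    - [0,0,0]
  gripper: [0,0,0,0,0,0,0,0]

```text
t: 26.15
eef_pos: [0.5013, -0.1714, 0.2775]
ee_rot: [-179.8, 0.4, 86.9]
wrist_force: [1.4, 0.7, 0.1]
width: -0.0002
```

```bash
python3 chk.py w10; python3 - <<'E'
from h import *
z=np.load('w10.npz');P=z['P'];d=z['d']
for t in ['key_round','key_square_left','key_square_right','key_bar']:
  for q in r.regions_of('wrist',t)[:1]:
    m=q['pixels']&(d>0);print(t,round(q['score'],2),np.median(P[m],0).round(4))
im,dd=r.snapshot('top');PP=cloud('top',dd)
for t in ['bottle','jar','timer','slide_box','beaker','screwdriver']:
    for q in r.regions_of('top',t)[:1]:
        m=q['pixels']&(dd>0);print(t,round(q['score'],2),np.median(PP[m],0).round(3))
E
```

```text
{'t': 26.15, 'eef_pos': [0.501, -0.171, 0.277], 'ee_rot': [-179.757, 0.356, 86.947], 'wrist_force': [1.382, 0.654, 0.108], 'width': -0.0, 'joint_positions': [56.854, 28.076, -64.148, 95.324, 26.524, 73.699, 74.464]}
0.82 [143.5, 231.0, 204.9, 295.9] [[16.8, -29.3, 19.2], [46.5, -1.0, 25.3], [85.6, 33.8, 29.3]]
plane [ 5.38811547e-03 -1.48381735e-02  2.50139953e+01] z50 25.283401112596678
shoulder 59 [[112.6, -7.2, 12.8], [118.4, 0.3, 14.1], [121.6, 5.0, 15.5]]
84 26.1 | 86 27.0 | 88 26.2 | 90 None | 92 None | 94 None | 96 None | 98 None | 100 None | 102 None | 104 None | 106 None | 108 None | 110 None | 112 13.8 | 114 13.7 | 116 14.1 | 118 14.3 | 120 14.2 | 122 14.0 | key_round 0.82 [ 0.5052 -0.0278  0.0711]
key_square_left 0.9 [ 0.503  -0.072   0.0708]
key_square_right 0.67 [ 0.5014 -0.1171  0.0711]
key_bar 0.96 [ 0.4976 -0.1711  0.0713]
bottle 0.9 [ 0.309 -0.251  0.129]
jar 0.56 [0.693 0.275 0.082]
timer 0.75 [ 0.727 -0.201  0.169]
slide_box 0.96 [0.477 0.553 0.032]
screwdriver 0.63 [0.341 0.339 0.022]
```

All the numbers check out: the keys are back up, the cassette is flat in its seat, and the bystanders have not moved. Handing in.

```bash
python3 -c "
from h import *
print(r.finish_job())"
```

```text
the job is handed in; nothing more can be done
None
```

The job is done and handed in at 26 s of the 69 s allowed; no verdict was reported.

**Cassette:** I stood it on a short edge on the mat, let go, and took hold again from the louvred side. I then tucked it under the lip, lowered it flat and released it. After release the rim was 28 mm above the sealing face and lay flat. It was about 0.5 mm off centre sideways and clear of the shoulder by about 7 mm.

**Keys:** I pressed round, right-hand square and bar, in that order, each to the stop. Afterwards all four key tops read 71 mm, so they are back up, and the left-hand square key was never touched.

**Checks that fell short:**
- The round-key press peaked at about 37 N at the fingertips, higher than intended; the other two were about 17 N.
- One slope-angle reading just before the tuck was clearly wrong. I judged it a bad fit and went by the expected edge position and contact, which agreed.
- The seat's position was good to only about 1 mm.
- I could not view the last picture because the limit was reached, so the final check was by numbers only.
- The bottle, jar, timer, slide box and screwdriver read the same as at the start to within about 8 mm, the screwdriver shifting most. The beaker was not found in that last picture, and the tube rack was not measured again.

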